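Back the sample indexer up one notch

TASK

The sample wheel has been fed one station too far. With a fingertip flip the red pawl up out of the ratchet teeth, push the wheel backward (clockwise seen from above) by one notch by an orange-topped peg so that the blue-capped tube is back at the red pointer, then tip the pawl down again so that it drops fully into that notch. Do not turn the wheel back beyond that notch or feed it on to the next one, and leave the loose tubes and the other things on the bench where they are.

Things in the scene. Friction and masses are not known exactly. Their poses are not given: they have to be found in the camera images.
- indexer: The sample indexer, a fixed appliance screwed down: grey base plate 270 x 355 mm, 12 mm thick. Origin on the table under the wheel's axle; its z axis is up. It stands turned by some yaw: the pawl's bracket stands on its -y side (plate reaches from local y -215 to +140 mm, local x +-135 mm). The pawl's knob is its highest part, 126 mm.
- wheel (a joint): Angle (rad) of the green ratchet wheel about its vertical axle; positive = forward = anticlockwise seen from above; 0.01 to 0.07 at the start. A notch is 0.524 rad (12 teeth). With the pawl down, steep tooth faces stop backward turning at 0, -0.524, -1.047...; forward of each stop are 0.087 rad of free play, then a ramp lifts the pawl. It stays where it is left; 1.6 N at a peg turns it.
- pawl (a joint): Angle (rad) of the red pawl about its level hinge (along the indexer's x axis): 0 = down, nose fully in a notch; grows as the nose rises and the knob swings outward, to a stop at 1.45. The nose clears the teeth above about 0.2. It is weighted: from below about 0.8 it falls back down by itself, beyond about 1.05 it falls over and stays on its stop at 1.45. 0.6 N at the knob moves it.
- pawl_hinge (a point): The pawl's pivot: indexer frame (0, -170, 60) mm. From it a red arm, 67 mm long, 14 wide, 10 thick, points to the axle, level when down. At 1.45 rad the arm stands nearly upright, its top 127 mm above the table, 7 mm to the axle side of the pivot, and the knob's stem lies outward, 7 degrees above level. Bracket cheeks beside it reach 68 mm high, the stop block outward of it 52 mm.
- pawl_knob (a point): Centre of the pawl's yellow ball knob, 22 mm in diameter, on a stem 8 mm thick, 55 mm from the pivot: straight above the pivot (115 mm above the table) when the pawl is down, outward of it at about 67 mm height when thrown over.
- pawl_nose (a point): Middle of the underside of the pawl's nose, 60 mm from the pivot along the arm; 110 mm from the axle and 43 mm above the table when down.
- wheel_centre (a point): Centre of the wheel's top face, on the axle, 42 mm above the table. Wheel radius 122 mm; twelve saw teeth with crests 10 mm high stand on the face near the rim (radius 100 to 120 mm); a hub 44 mm across stands 10 mm high.
- peg_a (a point): Middle of the top of one of four upright steel finger pegs with orange tops on the wheel, 12 mm in diameter, 75 mm from the axle, 90 degrees apart; tops 97 mm above the table, 55 mm above the wheel's face. Forward (anticlockwise) of each peg the face is free for 60 mm up to a white tube fixed in the wheel; backward of it the next tube is 39 mm away, centre to centre.
- peg_b (a point): Middle of the top of one of four upright steel finger pegs with orange tops on the wheel, 12 mm in diameter, 75 mm from the axle, 90 degrees apart; tops 97 mm above the table, 55 mm above the wheel's face. Forward (anticlockwise) of each peg the face is free for 60 mm up to a white tube fixed in the wheel; backward of it the next tube is 39 mm away, centre to centre.
- peg_c (a point): Middle of the top of one of four upright steel finger pegs with orange tops on the wheel, 12 mm in diameter, 75 mm from the axle, 90 degrees apart; tops 97 mm above the table, 55 mm above the wheel's face. Forward (anticlockwise) of each peg the face is free for 60 mm up to a white tube fixed in the wheel; backward of it the next tube is 39 mm away, centre to centre.
- peg_d (a point): Middle of the top of one of four upright steel finger pegs with orange tops on the wheel, 12 mm in diameter, 75 mm from the axle, 90 degrees apart; tops 97 mm above the table, 55 mm above the wheel's face. Forward (anticlockwise) of each peg the face is free for 60 mm up to a white tube fixed in the wheel; backward of it the next tube is 39 mm away, centre to centre.
- blue_tube (a point): Top middle of the blue-capped tube, fixed in the wheel 75 mm from the axle, 21 mm in diameter, 91 mm above the table; at the start one notch past the red pointer.
- pointer (a point): Tip (112 mm from the axle, 62 mm high) of the red pointer fixed at the wheel's rim, beside which the blue-capped tube stands once the wheel is one notch back.
- vial_a: White-capped tube standing loose on the indexer's base plate, 27 mm across, 74 mm high; origin under it. Bystander: leave it alone.
- vial_b: Green-capped tube standing loose on the indexer's base plate, 27 mm across, 74 mm high; origin under it. Bystander: leave it alone.
- vial_c: White-capped loose tube on the table, 27 mm across, 74 mm high; origin under it. Bystander: leave it alone.
- beaker: Clear cup, 68 mm across, 85 mm high; origin under it. Bystander: leave it alone.
- flask: Amber bottle with red cap, 60 mm across, 130 mm high; origin under it. Bystander: leave it alone.
- jar: White jar, 64 mm across, 80 mm high; origin under it. Bystander: leave it alone.
- driver: Screwdriver lying on the table, 170 mm long. Bystander: leave it alone.

How it is judged:
On the way, in this order (a step that is already met when the one before it is completed fails the run):
1. the pawl is lifted clear of the teeth while the wheel is still in its first notch (value of joint pawl above 0.3 rad and value of joint wheel above -0.2 rad), for 0.1 s.
2. with the pawl up, the wheel is pushed backward more than half a notch (value of joint pawl above 0.2 rad and value of joint wheel below -0.3 rad), for 0.1 s.
At the end, for the whole second after the job is handed in: The pawl is down in the notch (within 0.06 rad of its lowest position) and the wheel stands one notch back from where it began (joint value between -0.56 and -0.41 rad), at rest (value of joint pawl below 0.06 rad and value of joint wheel between -0.5586 and -0.4136 rad and velocity of joint wheel between -0.05 and 0.05 rad/s); the robot touches nothing.
It fails at once if a loose bystander is lifted, knocked over or shifted by more than 30 mm (distance of any of vial_a, vial_b, vial_c, beaker, flask, jar, driver from where it was at the start of the episode above 0.03 m).
It fails at once if the wheel is turned back to a second notch, or fed forward to the next one (value of joint wheel below -0.7854 rad or value of joint wheel above 0.45 rad).
It also fails if it takes over 61 s, if anything falls off the work surface, if the arm or the gripper's body presses on something with over 40 N, if the wrist force passes 120 N, or if a joint passes its speed limit or range.

ROBOT

A 6-joint arm with a two-finger parallel gripper is mounted at the origin on the work surface. World frame = base frame: x ahead of the robot, y to its left, z up, the work surface at z = 0. Lengths are in m, angles in rad, forces in N, time in s.
With the tool pointing down it reaches from about 0.275 to 0.75 m from the base axis. Payload 10.2 kg.
Tool frame: the origin (TCP) lies on the mounting face of the last link; the fingertips stand 173 mm ahead of it and the grasp point (between the pads) lies 155 mm ahead of it; z points along the fingers, y is the direction in which the jaws open and shut (so a half turn about z gives the same grasp; the last joint's range is limited). The gripper opens to 85 mm and grips with 20 to 120 N. Pads are 22 mm wide; open, the fingers measure 114 mm over their backs; the gripper's body (76 mm by 85 mm) begins 54 mm behind the grasp point. The pads swing forward as they close: fully open they stand 13 mm farther back than shut.
Start: joints at [1.063, 0.313, 1.498, -0, 1.331, -0.223], TCP at [0.148, 0.504, 0.405] pointing down, gripper open.
Joint ranges: [-2.94, 2.94], [-0.97, 2.17], [0.19, 2.56], [-1.23, 4.37], [0.02, 3.11], [-2.88, 2.88]. Speed limits (rad/s): [2.39, 2.39, 3.01, 3.14, 3.14, 3.14].

INTERFACE

Orientations are given as a unit quaternion [w, x, y, z].
In Python, from rig import arm gives the robot as it stands. The module is installed in compiled form; this text tells all that it offers.
- The arm moves only by the tool carry_out, never from a script. Its argument "motion" is a list of rows, each a list of 7 numbers: the opening, from -1 (shut) to 1 (fully open), so that 0 is half open, then the shift along the world's x, y, z in mm, then the turn, a rotation vector about the world's x, y, z in rad. In form: [[hand, tx, ty, tz, rx, ry, rz], ...]. A call has 1 to 5 rows; each row is the pose to reach, as a shift and turn from the pose commanded when the call began; what a row does not reach only later rows make up. A row lasts 1/12 s, in which the tool goes at most 41.7 mm and 7.16 degrees, less where a joint would pass 70% of its speed; a pose out of reach is approached as far as the arm can. A call with a gripper value outside its range is refused whole. The fingers move at their own pace and stop on an object; "grip_force" is the grip in N (left out, the last holds). Time passes only in rows, so rows that repeat a pose let the fingers close. It gives the time, the measured TCP pose, the force and the opening at its end, in the units of the state.
- arm.observe(): the state, without advancing time (a new reading comes with each control period).
- arm.read_camera(name): name is "side" or "top" or "wrist"; returns the picture (420x560x3 uint8, red, green, blue); there is no depth.
- arm.camera_info(name): a dict with "fx", "fy", "cx", "cy" (pixels), "R" (3x3) and "t" (3): a world point X has camera coordinates R X + t; the wrist camera has in their place "hand_eye" (4x4, takes a point from camera to tool coordinates, whose origin is the TCP and whose axes are the flange's). Camera axes: x right, y down, z forward; pixel columns grow to the right and rows downward; lengths in m; the calibration is good to about 2 mm. A picture is of the moment at which its call begins: read the wrist's pose just before it. camera_info takes no time and is no camera call.
- arm.job_done(): hands the job in, once; it reports no verdict.
Trained networks look in the newest picture that a camera, given by its name, has taken for a name from the list of things; names that differ only in an ending like _2 or _b are one class to them, and where a whole thing is asked for, a point or a joint stands for the part that bears it (a point fixed in the world has none). Each returns a list of dicts, best first, with "score" (0 to 1); they miss things now and then, are a little off and sometimes report something else, mostly with a low value. They report only what shows in the picture. A call takes as long as a camera call.
- arm.cut_out(query, camera): "region" (420x560 bool, what is visible of it) and "pixel" ([column, row] in pixels, amid what is visible of it).
- arm.tip_of(query, camera): "pixel" ([column, row] in pixels: a listed point, or the origin of a listed thing).
The state is a dict: "time": time; "q": joint angles; "joint_vel": joint speeds; "joint_efforts": joint torques, N m; "tool_pos": TCP position; "ee_rot": TCP orientation; "wrist_force": force on the tool from outside, world axes, zero at the start; "torque": the same for the moment, N m; "finger_gap": finger opening in m.
Only numpy, scipy, OpenCV 4.12 (cv2) and the standard library are available. Lean on these libraries where they do the work, as an engineer would, in place of code of your own. Each camera call takes 0.05 s, during which the arm holds its last target.

## Working session

There is one attempt and no reset: what is moved stays moved. The work goes in short steps, Python scripts to look and compute and a tool call to move; the robot and the scene stay as the last step left them, time stands still between calls to the robot, and variables do not carry over. Pictures are saved under pics/ and viewed, and the job is handed in when it is done.

Besides the shell and the picture viewer there is one more tool, called after "Emit:" as name([rows], argument=value, ...), one row to a line, values as JSON. carry_out: Moves the arm, as the interface text tells. Its arguments: {"type":"object","properties":{"motion":{"type":"array"},"grip_force":{"type":"number"}},"required":["motion"]}

```bash
mkdir -p pics; cat > h.py <<'E'
import numpy as np, cv2
from rig import arm
def save(cam,name):
    im=arm.read_camera(cam); cv2.imwrite(f'pics/{name}.png',cv2.cvtColor(im,cv2.COLOR_RGB2BGR)); return im
def ray(cam,px):
    c=arm.camera_info(cam); R=np.array(c['R']);t=np.array(c['t'])
    d=R.T@np.array([(px[0]-c['cx'])/c['fx'],(px[1]-c['cy'])/c['fy'],1]); o=-R.T@t
    return o,d
def atz(cam,px,z):
    o,d=ray(cam,px); return o+d*(z-o[2])/d[2]
def proj(cam,X):
    c=arm.camera_info(cam); p=np.array(c['R'])@np.array(X)+np.array(c['t'])
    return np.array([c['fx']*p[0]/p[2]+c['cx'],c['fy']*p[1]/p[2]+c['cy']])
E
python3 - <<'E'
from h import *
np.set_printoptions(precision=4,suppress=True)
save('top','top0');save('side','side0')
s=arm.observe();print(s)
for cam in('top','side'):
    c=arm.camera_info(cam);print(cam,c['fx'],c['cx'],c['cy'],-np.array(c['R']).T@np.array(c['t']))
H={'wheel_centre':.042,'pawl_hinge':.06,'pawl_knob':.115,'pawl_nose':.043,'peg_a':.097,'blue_tube':.091,'pointer':.062,'indexer':0}
for q,z in H.items():
    for d in arm.tip_of(q,'top')[:5]: print(q,round(d['score'],2),np.round(d['pixel'],1),atz('top',d['pixel'],z))
E
```

```text
{'time': 0.1, 'q': array([ 1.0626,  0.3134,  1.4983, -0.    ,  1.331 , -0.2234]), 'joint_vel': array([-0.0009, -0.0005, -0.0023,  0.0005, -0.0006, -0.    ]), 'joint_efforts': array([  0.0025, -41.2902, -26.0141,  -0.0001,   0.0031,  -0.    ]), 'tool_pos': array([0.1475, 0.5038, 0.4042]), 'ee_rot': array([-0.0002,  0.1419,  0.9899, -0.0005]), 'wrist_force': array([-0.5975, -0.2038, -0.6897]), 'torque': array([-0.0206,  0.0137, -0.0035]), 'finger_gap': 0.08571744490442475}
top 534.4430642682607 267.6582148074162 204.62191479447392 [0.2382 0.0178 1.8414]
side 426.2228923806985 283.86415276689723 210.68140209260437 [0.4636 0.8104 0.7651]
wheel_centre 0.91 [241.2 213.1] [0.5362 0.0947 0.042 ]
wheel_centre 0.37 [281.1 225.3] [ 0.4954 -0.0415  0.042 ]
pawl_hinge 0.79 [292.8 228.3] [ 0.483  -0.0803  0.06  ]
pawl_hinge 0.54 [390.8 221.9] [ 0.5075 -0.4112  0.06  ]
pawl_hinge 0.24 [277.6 225.3] [ 0.4927 -0.0292  0.06  ]
pawl_hinge 0.18 [245.1 212.7] [0.5347 0.0808 0.06  ]
pawl_knob 0.61 [393.4 266.6] [ 0.3537 -0.4014  0.115 ]
pawl_knob 0.55 [294.5 226. ] [ 0.483  -0.0828  0.115 ]
pawl_nose 0.61 [273.5 225.2] [ 0.4954 -0.0157  0.043 ]
peg_a 0.84 [227.1 224.6] [0.4884 0.1382 0.097 ]
peg_a 0.75 [255.8 232.6] [0.4626 0.0434 0.097 ]
peg_a 0.65 [234.4 193.9] [0.5917 0.116  0.097 ]
peg_a 0.59 [260.1 196.9] [0.5823 0.0304 0.097 ]
peg_a 0.5 [277.6 224.6] [ 0.4898 -0.0282  0.097 ]
blue_tube 0.91 [222.6 213. ] [0.5279 0.1543 0.091 ]
blue_tube 0.54 [231.7 195.2] [0.5884 0.1253 0.091 ]
pointer 0.62 [215.4 193.6] [0.5993 0.1825 0.062 ]
indexer 0.78 [248.6 218.5] [0.5244 0.0704 0.    ]
```

```bash
python3 - <<'E'
import cv2
a=cv2.imread('pics/top0.png')[130:300,160:360]; cv2.imwrite('pics/top0c.png',cv2.resize(a,None,fx=3.5,fy=3.5,interpolation=cv2.INTER_CUBIC))
E
```

```text
(no output)
```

View pics/top0c.png

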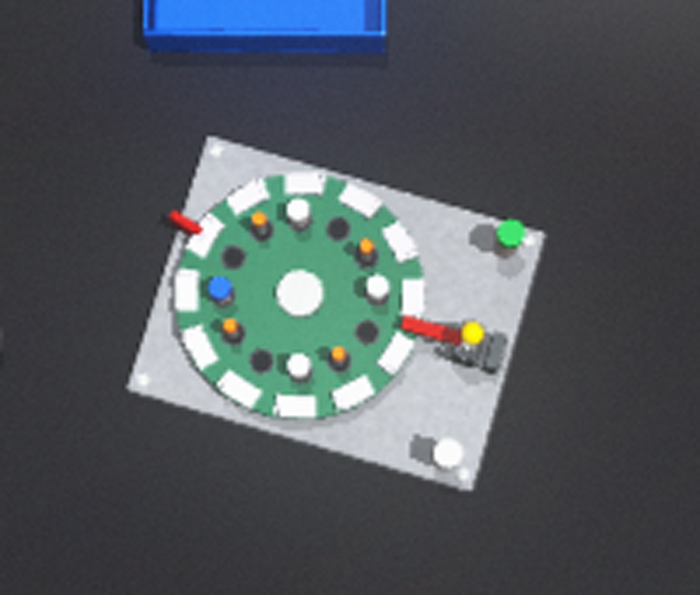

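View pics/side0.png

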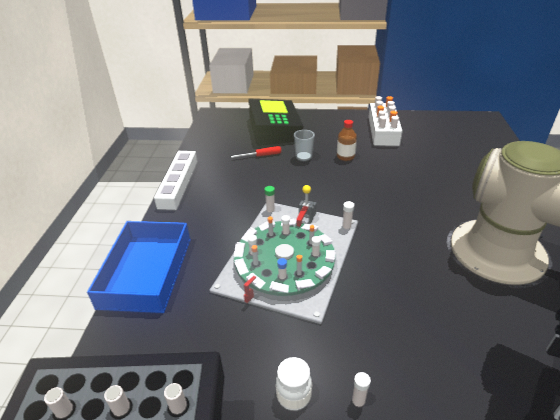

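The top view shows the hub at about (245,213), the yellow knob at about (295,225), the pegs around the hub, the blue cap at (222,213) and the pointer at (213,193). I'll segment by colour in both cameras and fit one joint pose.

```bash
cat > fit.py <<'E'
from h import *
from scipy.optimize import least_squares
from itertools import permutations
np.set_printoptions(precision=4,suppress=True)
RNG={'yellow':((22,130,110),(34,255,255)),'orange':((6,150,110),(19,255,255)),'blue':((105,150,80),(125,255,255))}
def blobs(im,col,amin=3):
    hsv=cv2.cvtColor(im,cv2.COLOR_RGB2HSV); m=cv2.inRange(hsv,np.array(RNG[col][0]),np.array(RNG[col][1]))
    n,l,st,c=cv2.connectedComponentsWithStats(m)
    return [(c[i],st[i,4]) for i in range(1,n) if amin<=st[i,4]<400]
E
python3 - <<'E'
from fit import *
for cam in('top','side'):
    im=cv2.cvtColor(cv2.imread(f'pics/{cam}0.png'),cv2.COLOR_BGR2RGB)
    for col in RNG:
        for c,a in blobs(im,col):
            if cam=='top' and not(200<c[0]<310 and 180<c[1]<250): continue
            if cam=='side' and not(220<c[0]<350 and 170<c[1]<310): continue
            print(cam,col,c,a)
    print(proj(cam,[.532,.081,.052]))
a=cv2.imread('pics/side0.png')[170:320,210:370]; cv2.imwrite('pics/side0c.png',cv2.resize(a,None,fx=4,fy=4,interpolation=cv2.INTER_CUBIC))
E
```

```text
top yellow [294.5758 224.5758] 33
top orange [233.4615 192.2308] 13
top orange [264. 200.] 9
top orange [225.3333 222.5833] 12
top orange [256.2 230.6] 10
top blue [222.2258 211.8065] 31
[245.1099 213.8867]
side yellow [306.2105 188.5088] 57
side orange [269.7778 219.1111] 18
side orange [311.7059 227.5294] 17
side orange [254.25 246.75] 8
side orange [298.8696 257.3913] 23
side blue [281.6957 261.5   ] 46
[284.058  250.6284]
```

View pics/side0c.png

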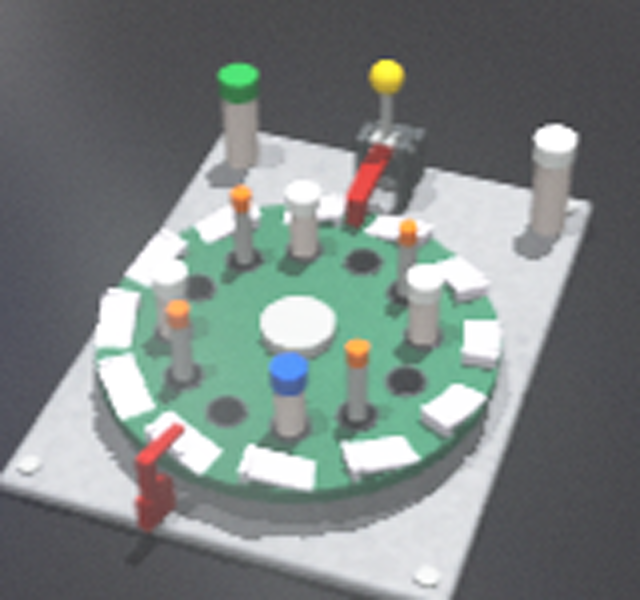

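```bash
cat >> fit.py <<'E'
def measure(ims,c0=(.532,.081),hinge=True,gate=60,verbose=True,pc=None,yaw0=-.272):
    B={}
    for cam,im in ims.items():
        p=proj(cam,[c0[0],c0[1],.08])
        B[cam]={col:[c for c,a in blobs(im,col) if np.hypot(*(c-p))<(90)] for col in RNG}
    return B
def fit(B,a0,b0,center=None,yknob=True):
    # params cx,cy,yaw,peg angle(world),blue angle
    def pts(x):
        cx,cy,yaw,a,b=x
        P=[('orange',[cx+.075*np.cos(a+k*np.pi/2),cy+.075*np.sin(a+k*np.pi/2),.094]) for k in range(4)]
        P.append(('blue',[cx+.075*np.cos(b),cy+.075*np.sin(b),.087]))
        if yknob:P.append(('yellow',[cx+.17*np.sin(yaw),cy-.17*np.cos(yaw),.115]))
        return P
    def res(x):
        r=[]
        for cam in B:
            for col,X in pts(x):
                p=proj(cam,X); c=B[cam][col]
                if not c: continue
                d=min(((np.array(q)-p) for q in c),key=np.linalg.norm)
                d=d*(1 if np.linalg.norm(d)<6 else 0)
                r.extend(d)
        n=2*6*len(B); r=r+[0]*(n-len(r))
        r=np.array(r)
        if center is not None: r=np.append(r,(np.array(x[:3])-center)*[3000,3000,600])
        return r
    x0=[.532,.081,-.272,a0,b0] if center is None else [*center,a0,b0]
    s=least_squares(res,x0,loss='soft_l1')
    return s.x,res(s.x)
E
python3 - <<'E'
from fit import *
ims={c:cv2.cvtColor(cv2.imread(f'pics/{c}0.png'),cv2.COLOR_BGR2RGB) for c in('top','side')}
for cams in(('top',),('side',),('top','side')):
    B=measure({c:ims[c] for c in cams})
    p=np.array([.4884,.1382])-[.532,.081]
    x,r=fit(B,np.arctan2(p[1],p[0]),np.arctan2(.1543-.081,-.004))
    print(cams,x); print(r.reshape(-1,2))
    cx,cy,yaw,a,b=x
    print('blue local',(b-yaw),'peg local',(a-yaw)%(np.pi/2),'blue-peg',(b-a)%(np.pi/2))
    R=np.array([[np.cos(yaw),-np.sin(yaw)],[np.sin(yaw),np.cos(yaw)]])
    print('hinge',R@[0,-.17]+[cx,cy])
    for k in range(4): print('peg',cx+.075*np.cos(a+k*np.pi/2),cy+.075*np.sin(a+k*np.pi/2))
for cam in ims:
    for q in('pointer','wheel_centre'):
        for d in arm.tip_of(q,cam)[:2]: 
            X=atz(cam,d['pixel'],.062 if q=='pointer' else .042);print(cam,q,d['score'],d['pixel'],X)
E
```

```text
('top',) [ 0.5339  0.0808 -0.2745  2.1144  1.5877]
[[ 0.1975 -0.11  ]
 [-0.0501  0.0106]
 [-0.2235  0.0503]
 [ 0.0437  0.0289]
 [-0.0509 -0.0003]
 [ 0.0791  0.0223]]
blue local 1.862154991306134 peg local 0.8180887250247575 blue-peg 1.0440662662813767
hinge [ 0.4878 -0.0828]
peg 0.495078947030847 0.14499110488580794
peg 0.46968094874164307 0.042010807338647996
peg 0.572661246288803 0.016612809049444108
peg 0.5980592445780069 0.11959310659660405
('side',) [ 0.5116  0.1512 -0.1761  1.6488  1.5542]
[[ 0. -0.]
 [-0. -0.]
 [ 0.  0.]
 [-0. -0.]
 [-0. -0.]
 [-0. -0.]]
blue local 1.7303246035986442 peg local 0.2541090050155064 blue-peg 1.4762155985831378
hinge [ 0.4818 -0.0162]
peg 0.5057505514632621 0.22596996187923374
peg 0.4368215289003048 0.14535488978650835
peg 0.5174366009930302 0.07642586722355098
peg 0.5863656235559875 0.15704093931627638Traceback (most recent call last):
  File "<stdin>", line 6, in <module>
  File "fit.py", line 38, in fit
    s=least_squares(res,x0,loss='soft_l1')
    return func(*args, **kwargs)
    result = trf(vector_fun.fun, vector_fun.jac, x0, f0, J0, lb, ub,
[... 896 characters left out ...]
^^^^^^^^^^^^^^^^^^^^^^
                             mf)
                             ^^^
    df = [f_eval - f0 for f_eval in f_evals]
                                    ^^^^^^^
    f = np.atleast_1d(self.fun(x, *self.args, **self.kwargs))
                      ~~~~~~~~^^^^^^^^^^^^^^^^^^^^^^^^^^^^^^
    return np.atleast_1d(self.fun(x))
                         ~~~~~~~~^^^
    return self.f(x, *self.args, **self.kwargs)
           ~~~~~~^^^^^^^^^^^^^^^^^^^^^^^^^^^^^^
  File "fit.py", line 28, in res
    p=proj(cam,X); c=B[cam][col]
  File "h.py", line 12, in proj
    c=arm.camera_info(cam); p=np.array(c['R'])@np.array(X)+np.array(c['t'])
ValueError: time passes only in moves, steps and waits
```

```bash
python3 - <<'E'
s=open('h.py').read()
s=s.replace("def save","_c={}\ndef info(n):\n    if n not in _c:_c[n]=arm.camera_info(n)\n    return _c[n]\ndef save",1)
a,b=s.split("def save");s=a+"def save"+b.replace('arm.camera_info(cam)','info(cam)');open('h.py','w').write(s)
f=open('fit.py').read().replace('<6 else','<25 else').replace('x0=[.532,.081,-.272,a0,b0]','x0=[.534,.081,-.2745,a0,b0]');open('fit.py','w').write(f)
E
python3 - <<'E'
from fit import *
ims={c:cv2.cvtColor(cv2.imread(f'pics/{c}0.png'),cv2.COLOR_BGR2RGB) for c in('top','side')}
for cams in(('top',),('side',),('top','side')):
    B=measure({c:ims[c] for c in cams})
    x,r=fit(B,2.114,1.588)
    print(cams,x,np.sqrt((r**2).mean())); print(r.reshape(-1,2).T)
    cx,cy,yaw,a,b=x
    print('blue local',(b-yaw),'peg local',(a-yaw)%(np.pi/2),'blue-peg',(b-a)%(np.pi/2))
    R=np.array([[np.cos(yaw),-np.sin(yaw)],[np.sin(yaw),np.cos(yaw)]])
    print('hinge',R@[0,-.17]+[cx,cy])
for cam in ims:
    for q in('pointer','wheel_centre'):
        for d in arm.tip_of(q,cam)[:2]: 
            X=atz(cam,d['pixel'],.062 if q=='pointer' else .042);print(cam,q,d['score'],d['pixel'],X)
print(atz('top',[217,195.7],.062),atz('side',[210+180/4,170+428/4],.062),arm.observe()['time'])
E
```

```text
('top',) [ 0.5339  0.0808 -0.2745  2.1144  1.5877] 0.09930231449894082
[[ 0.1975 -0.0501 -0.2235  0.0437 -0.0509  0.0791]
 [-0.11    0.0106  0.0503  0.0289 -0.0003  0.0223]]
blue local 1.8621549902925 peg local 0.8180887252352336 blue-peg 1.0440662650572665
hinge [ 0.4878 -0.0828]
('side',) [ 0.5323  0.0781 -0.2777  2.1058  1.5853] 0.3583117862000959
[[ 0.1221 -0.0596 -0.3208  0.1453  0.015   0.0641]
 [ 0.2715  0.5752  0.5912 -0.3976 -0.6026 -0.3443]]
blue local 1.863003083125324 peg local 0.8127319805921318 blue-peg 1.050271102533192
hinge [ 0.4857 -0.0854]
('top', 'side') [ 0.5328  0.0796 -0.2761  2.1099  1.587 ] 0.44128747962687004
[[-0.0941 -0.3085 -0.6184 -0.3832 -0.3903 -0.2521  0.2436  0.2157  0.0458
   0.3832  0.2223  0.368 ]
 [-0.3583 -0.3776 -0.3651 -0.2494 -0.3172 -0.3966 -0.1716  0.2329  0.1561
  -0.945  -1.1006 -0.6694]]
blue local 1.8631096485255092 peg local 0.8152141059973621 blue-peg 1.0478955425281469
hinge [ 0.4864 -0.0839]
top pointer 0.62 [215.4, 193.6] [0.5993 0.1825 0.062 ]
top wheel_centre 0.91 [241.2, 213.1] [0.5362 0.0947 0.042 ]
top wheel_centre 0.37 [281.1, 225.3] [ 0.4954 -0.0415  0.042 ]
side pointer 0.74 [252.4, 277.4] [0.5946 0.179  0.062 ]
side pointer 0.44 [253.1, 246.8] [0.6057 0.0822 0.062 ]
side wheel_centre 0.63 [282.7, 253.1] [0.5356 0.0794 0.042 ]
[0.592  0.1769 0.062 ] [0.589  0.1775 0.062 ] 0.7
```

The two cameras agree to about 2.5 mm. The fit gives centre (0.533, 0.080), yaw −0.276, hinge (0.4865, −0.084), wheel about +0.03 rad and the pointer at local 75°. The blue tube sits one notch past the pointer, as the task says. I'll move above the axle side of the knob with the jaws shut.

Emit:
carry_out([
  [-1,17,-28,-4,0,0,-0.078],
  [-1,35,-55,-7,0,0,-0.156],
  [-1,52,-83,-11,0,0,-0.234],
  [-1,70,-111,-14,0,0,-0.312],
  [-1,87,-138.5,-18,0,0,-0.39],
])

```text
time: 1.12
tool_pos: [0.235, 0.364, 0.3867]
ee_rot: [0.0, 0.333, 0.943, 0.0]
wrist_force: [-0.2, 0.3, 0.1]
finger_gap: 0.0254
```

Emit:
carry_out([
  [-1,17,-28,-4,0,0,-0.078],
  [-1,35,-55,-7,0,0,-0.156],
  [-1,52,-83,-11,0,0,-0.234],
  [-1,70,-111,-14,0,0,-0.312],
  [-1,87,-138.5,-18,0,0,-0.39],
])

```text
time: 1.53
tool_pos: [0.3221, 0.2254, 0.3689]
ee_rot: [0.0, 0.509, 0.861, 0.0]
wrist_force: [0.5, 0.7, -0.5]
finger_gap: 0.0004
```

Emit:
carry_out([
  [-1,17,-28,-4,0,0,-0.078],
  [-1,35,-55,-7,0,0,-0.156],
  [-1,52,-83,-11,0,0,-0.234],
  [-1,70,-111,-14,0,0,-0.312],
  [-1,87,-138.5,-18,0,0,-0.39],
])

```text
time: 1.95
tool_pos: [0.4092, 0.0867, 0.3508]
ee_rot: [0.0, 0.666, 0.746, 0.0]
wrist_force: [0.9, 0.4, 0.2]
finger_gap: -0.0002
```

Emit:
carry_out([
  [-1,17,-28,-4,0,0,-0.078],
  [-1,35,-55,-7,0,0,-0.156],
  [-1,52,-83,-11,0,0,-0.234],
  [-1,70,-111,-14,0,0,-0.312],
  [-1,87,-138.5,-18,0,0,-0.39],
])

```text
time: 2.37
tool_pos: [0.4962, -0.0518, 0.3327]
ee_rot: [0.0, 0.798, 0.602, 0.0]
wrist_force: [0.5, 0.7, 0.5]
finger_gap: -0.0
```

```bash
python3 - <<'E'
from h import *
im=save('wrist','w1');s=save('side','s1')
a=s[130:300,210:410];a=cv2.resize(a,None,fx=3,fy=3,interpolation=cv2.INTER_CUBIC)
cv2.imwrite('pics/s1c.png',cv2.cvtColor(a,cv2.COLOR_RGB2BGR))
E
```

```text
(no output)
```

View pics/w1.png

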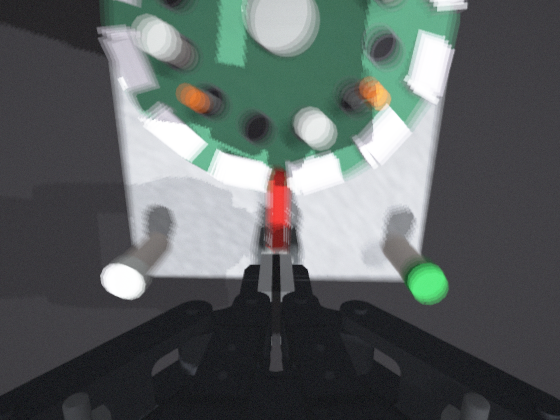

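View pics/s1c.png

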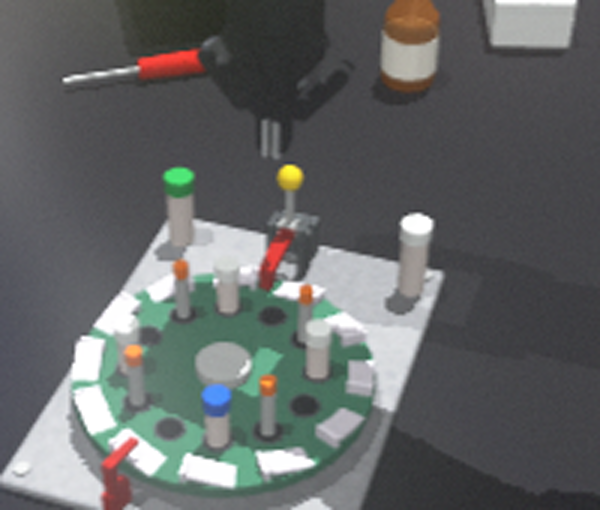

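The side view shows the fingertips above the pawl, on the axle side of the yellow knob at (290,178). The wrist view shows them centred on the red arm at column 279. Next I lower to tip height 95 mm and push outward.

Emit:
carry_out([
  [-1,0,0,-15,0,0,0],
  [-1,0,0,-30,0,0,0],
  [-1,0,0,-45,0,0,0],
  [-1,0,0,-58,0,0,0],
  [-1,0,0,-65,0,0,0],
])

```text
time: 2.88
tool_pos: [0.495, -0.0496, 0.2665]
ee_rot: [-0.001, 0.797, 0.604, -0.001]
wrist_force: [0.2, 1.1, 0.6]
finger_gap: 0.0001
```

Emit:
carry_out([
  [-1,-1.4,-4.8,0,0,0,0],
  [-1,-2.7,-9.6,0,0,0,0],
  [-1,-4,-14.4,0,0,0,0],
  [-1,-5.4,-19.2,0,0,0,0],
  [-1,-6.8,-24,0,0,0,0],
])

```text
time: 3.3
tool_pos: [0.4887, -0.0748, 0.2684]
ee_rot: [0.001, 0.797, 0.604, 0.0]
wrist_force: [0.6, 1.3, 0.7]
finger_gap: 0.0001
```

Emit:
carry_out([
  [-1,-1.4,-4.8,0,0,0,0],
  [-1,-2.7,-9.6,0,0,0,0],
  [-1,-4,-14.4,0,0,0,0],
  [-1,-5.4,-19.2,-1,0,0,0],
  [-1,-6.8,-24,-2,0,0,0],
])

```text
time: 3.72
tool_pos: [0.4817, -0.0986, 0.2656]
ee_rot: [-0.0, 0.797, 0.604, -0.0]
wrist_force: [1.4, 1.8, -0.8]
finger_gap: -0.0
```

Emit:
carry_out([
  [-1,-1.1,-3.8,-2,0,0,0],
  [-1,-2.2,-7.7,-4,0,0,0],
  [-1,-3.3,-11.5,-6,0,0,0],
  [-1,-4.4,-15.4,-8,0,0,0],
  [-1,-4.4,-15.4,-8,0,0,0],
])

```text
time: 4.13
tool_pos: [0.4774, -0.1142, 0.2574]
ee_rot: [-0.0, 0.797, 0.604, -0.0]
wrist_force: [0.6, -0.4, 0.9]
finger_gap: -0.0002
```

```bash
python3 - <<'E'
from h import *
s=save('side','s2')
a=s[130:300,210:410];a=cv2.resize(a,None,fx=3,fy=3,interpolation=cv2.INTER_CUBIC)
cv2.imwrite('pics/s2c.png',cv2.cvtColor(a,cv2.COLOR_RGB2BGR))
E
```

```text
(no output)
```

View pics/s2c.png

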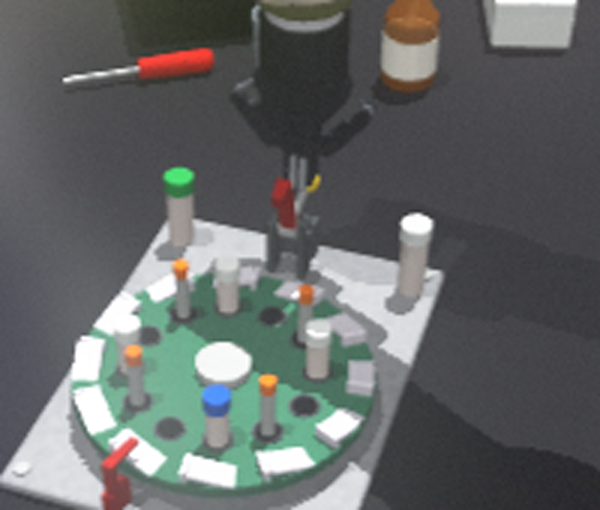

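The side view shows the arm upright at (285,205) and the knob swung outward. I'll lift straight up and check that the pawl stays over.

Emit:
carry_out([
  [-1,0,0,15,0,0,0],
  [-1,0,0,30,0,0,0],
  [-1,0,0,45,0,0,0],
  [-1,0,0,60,0,0,0],
  [-1,0,0,76,0,0,0],
])

```text
time: 4.6
tool_pos: [0.4775, -0.1134, 0.3345]
ee_rot: [0.0, 0.797, 0.604, -0.0]
wrist_force: [0.3, 1.4, 0.2]
finger_gap: 0.0
```

```bash
python3 - <<'E'
from fit import *
s=save('side','s3'); t=save('top','t3')
a=s[130:300,210:410];a=cv2.resize(a,None,fx=3,fy=3,interpolation=cv2.INTER_CUBIC)
cv2.imwrite('pics/s3c.png',cv2.cvtColor(a,cv2.COLOR_RGB2BGR))
for cam,im in(('side',s),('top',t)):
    B=measure({cam:im}); B[cam]['yellow']=[]
    c={'side':[.5323,.0781,-.2777],'top':[.5339,.0808,-.2745]}[cam]
    x,r=fit(B,2.11,1.587,center=np.array(c),yknob=False); print(cam,x,'wheel',x[3]-x[2]-3*np.pi/4,x[4]-x[2]-np.radians(105)); print(r)
E
```

```text
side [ 0.5323  0.0781 -0.2777  2.1055  1.589 ] wheel 0.026985965346151275 0.03413053710400327
[ 0.0653  0.3367 -0.1882  0.9292 -0.2284  0.9774  0.2671 -0.2386  0.0118
 -0.5007  0.      0.      0.0026  0.0835  0.    ]
top [ 0.5339  0.0808 -0.2745  2.1174  1.5856] wheel 0.03572436057530659 0.027485146600781718
[ 0.2127 -0.1256 -0.111  -0.0434 -0.1901 -0.0814  0.1395  0.0604  0.0338
  0.0003  0.      0.      0.0194 -0.0082  0.    ]
```

View pics/s3c.png

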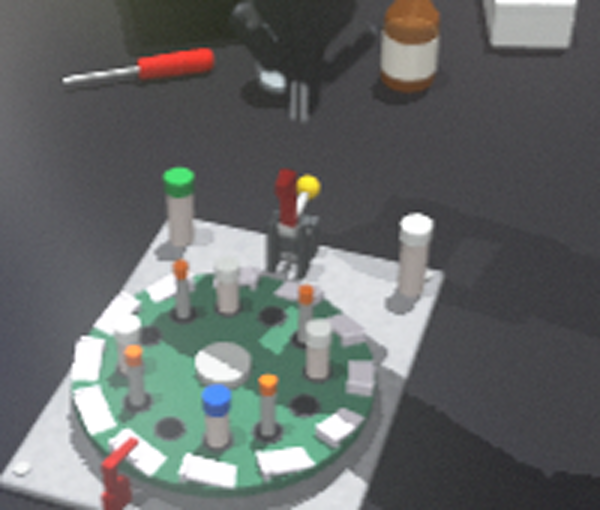

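The pawl stays on its stop, with the arm upright at (287,200) and the knob at (307,187). The wheel is still at about +0.03. I'll use the peg on the robot side at about (0.469, 0.041), coming in from its forward side.

Emit:
carry_out([
  [-1,1,16,0,0,0,0.11],
  [-1,2,32,0,0,0,0.22],
  [-1,3,48,0,0,0,0.33],
  [-1,4,64,0,0,0,0.44],
  [-1,5,80,0,0,0,0.53],
])

```text
time: 5.12
tool_pos: [0.4824, -0.0328, 0.3328]
ee_rot: [-0.0, 0.609, 0.793, -0.0]
wrist_force: [0.5, -0.1, -0.3]
finger_gap: -0.0004
```

Emit:
carry_out([
  [-1,1,16,0,0,0,0.1],
  [-1,2,32,0,0,0,0.2],
  [-1,3,46,0,0,0,0.287],
  [-1,3,46,0,0,0,0.287],
  [-1,3,46,0,0,0,0.287],
])

```text
time: 5.53
tool_pos: [0.4854, 0.0128, 0.333]
ee_rot: [-0.0, 0.492, 0.871, -0.0]
wrist_force: [-0.0, 0.2, 0.1]
finger_gap: 0.0003
```

```bash
python3 - <<'E'
from h import *
o=arm.observe();print(o['tool_pos'],o['ee_rot'],o['q'])
save('wrist','w4');s=save('side','s4')
a=s[130:300,210:410];a=cv2.resize(a,None,fx=3,fy=3,interpolation=cv2.INTER_CUBIC)
cv2.imwrite('pics/s4c.png',cv2.cvtColor(a,cv2.COLOR_RGB2BGR))
C=np.array([.533,.0795]);ph=3.682;pg=C+.075*np.array([np.cos(ph),np.sin(ph)]);t=np.array([-np.sin(ph),np.cos(ph)])
p0=pg+.017*t;print('start33',pg+.033*t,'p0',p0)
for psi in np.arange(0,-.56,-.05):
    R=np.array([[np.cos(psi),-np.sin(psi)],[np.sin(psi),np.cos(psi)]]);print(round(psi,2),np.round(1000*(C+R@(p0-C)),1))
E
```

```text
[0.48544429 0.01275879 0.33301052] [-3.78102636e-04  4.91813604e-01  8.70700394e-01 -2.44457795e-04] [-2.15523053e-01  2.98949201e-01  1.71542651e+00 -2.70892348e-04
  1.12808355e+00 -7.57860200e-01]
start33 [0.48566558 0.01261613] p0 [0.47743381 0.02633611]
0.0 [477.4  26.3]
-0.05 [474.8  29.2]
-0.1 [472.4  32.1]
-0.15 [470.1  35.2]
-0.2 [468.   38.4]
-0.25 [466.   41.7]
-0.3 [464.2  45.1]
-0.35 [462.6  48.6]
-0.4 [461.1  52.2]
-0.45 [459.8  55.8]
-0.5 [458.7  59.5]
-0.55 [457.8  63.2]
```

View pics/w4.png

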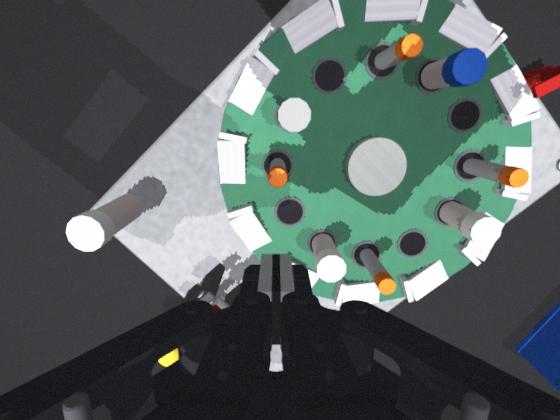

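View pics/s4c.png

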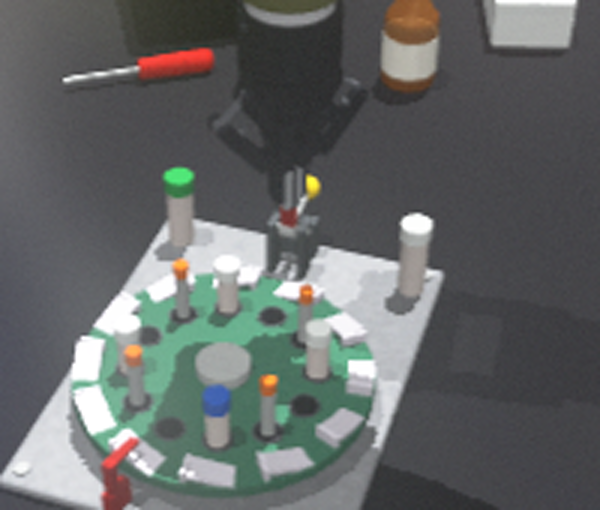

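The wrist view shows the target peg straight ahead of the fingers, with its top at (278,177) and the fingers at column 277. The fingers sit in the free stretch above the hole at (290,210), with the white tube at (328,268) off to the side. I'll lower to tip height 72 mm, then come up to the peg.

Emit:
carry_out([
  [-1,0,0,-20,0,0,0],
  [-1,0,0,-40,0,0,0],
  [-1,0,0,-60,0,0,0],
  [-1,0,0,-78,0,0,0],
  [-1,0,0,-88,0,0,0],
])

```text
time: 6.05
tool_pos: [0.4851, 0.0118, 0.2438]
ee_rot: [-0.001, 0.493, 0.87, -0.0]
wrist_force: [0.4, -0.5, -0.2]
finger_gap: 0.0004
```

Emit:
carry_out([
  [-1,-2,3.4,0,0,0,0],
  [-1,-4,6.8,0,0,0,0],
  [-1,-6,10.2,0,0,0,0],
  [-1,-8,13.6,0,0,0,0],
  [-1,-8,13.6,0,0,0,0],
])

```text
time: 6.47
tool_pos: [0.4773, 0.0267, 0.2465]
ee_rot: [0.001, 0.491, 0.871, 0.0]
wrist_force: [-0.9, 0.6, 0.3]
finger_gap: 0.0003
```

Emit:
carry_out([
  [-1,-2.6,2.9,0,0,0,-0.05],
  [-1,-5,5.8,0,0,0,-0.1],
  [-1,-7.3,8.9,0,0,0,-0.15],
  [-1,-9.4,12.1,0,0,0,-0.2],
  [-1,-11.4,15.4,0,0,0,-0.25],
])

```text
time: 6.88
tool_pos: [0.4662, 0.0414, 0.2464]
ee_rot: [0.001, 0.597, 0.802, 0.0]
wrist_force: [0.4, -2.3, 0.8]
finger_gap: -0.0001
```

```bash
cat > wh.py <<'E'
from fit import *
import sys
n=sys.argv[1]; a0=float(sys.argv[2])
s=save('side','s'+n); t=save('top','t'+n)
a=s[130:300,210:410];a=cv2.resize(a,None,fx=3,fy=3,interpolation=cv2.INTER_CUBIC)
cv2.imwrite(f'pics/s{n}c.png',cv2.cvtColor(a,cv2.COLOR_RGB2BGR))
a=t[130:300,160:360];a=cv2.resize(a,None,fx=3.5,fy=3.5,interpolation=cv2.INTER_CUBIC)
cv2.imwrite(f'pics/t{n}c.png',cv2.cvtColor(a,cv2.COLOR_RGB2BGR))
for cam,im in(('side',s),('top',t)):
    B=measure({cam:im}); B[cam]['yellow']=[]
    c={'side':[.5323,.0781,-.2777],'top':[.5339,.0808,-.2745]}[cam]
    x,r=fit(B,2.08+a0,1.557+a0,center=np.array(c),yknob=False); print(cam,'wheel by pegs',x[3]-x[2]-3*np.pi/4,'by blue',x[4]-x[2]-np.radians(105)); print(r)
print(arm.observe()['tool_pos'],arm.observe()['wrist_force'])
E
python3 wh.py 5 -0.2
```

```text
side wheel by pegs -0.19100826140696947 by blue -0.26953415127763214
[ 0.2017  0.6028 -0.0254  0.8069 -0.2502  0.9741 -0.0246 -0.0609  0.2047
 -1.2299  0.      0.     -0.0244  0.0842  0.    ]
top wheel by pegs -0.20730068835465065 by blue -0.21725533232983785
[ 0.0811 -0.1281  0.     -0.     -0.1537 -0.1307  0.1349  0.2154 -0.0555
 -0.0145  0.      0.      0.0065 -0.0007  0.    ]
[0.466  0.0418 0.2462] [ 0.0771 -0.0684 -0.1552]
```

View pics/s5c.png

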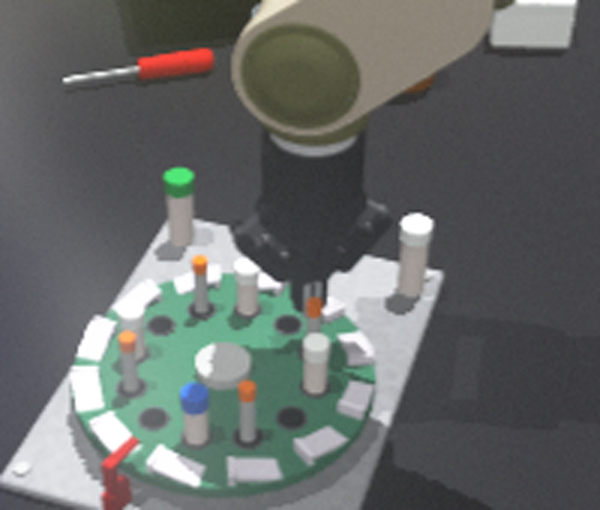

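The wheel has turned to about −0.21, which agrees with the plan. I'll continue to about −0.44 and measure again.

Emit:
carry_out([
  [-1,-1.8,3.4,0,0,0,-0.05],
  [-1,-3.4,6.9,0,0,0,-0.1],
  [-1,-4.9,10.5,0,0,0,-0.15],
  [-1,-6.2,14.1,0,0,0,-0.2],
  [-1,-6.8,16,0,0,0,-0.225],
])

```text
time: 7.4
tool_pos: [0.4594, 0.0575, 0.2461]
ee_rot: [0.0, 0.683, 0.731, 0.0]
wrist_force: [-1.1, -2.4, 0.8]
finger_gap: 0.0002
```

```bash
python3 wh.py 6 -0.45
```

```text
side wheel by pegs -0.42384761481803523 by blue -0.42404835184826717
[ 0.3097  0.6932 -0.2352  0.6377 -0.1521  0.6536  0.0358 -0.1585  0.211
 -0.6077  0.      0.     -0.0322  0.0852  0.    ]
top wheel by pegs -0.4153502419281183 by blue -0.4244517481523882
[ 0.0215 -0.1961 -0.     -0.     -0.2979 -0.4934  0.2975  0.1323 -0.1103
 -0.0549  0.      0.      0.0556  0.0095  0.    ]
[0.4594 0.0575 0.246 ] [ 0.2168 -0.3275 -0.0431]
```

View pics/t6c.png

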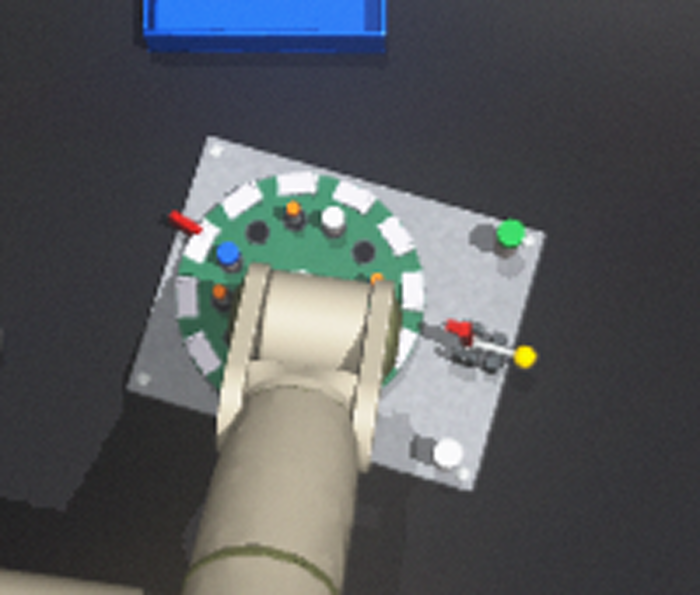

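The wheel is at about −0.42 in both views, and the pawl is still over. I need 0.06 rad more. After that I back off the peg along its tangent and lift.

Emit:
carry_out([
  [-1,-0.4,1.5,0,0,0,-0.02],
  [-1,-0.7,3,0,0,0,-0.04],
  [-1,-1.1,4.4,0,0,0,-0.058],
  [-1,-1.1,4.4,0,0,0,-0.058],
  [-1,-1.1,4.4,0,0,0,-0.058],
])

```text
time: 7.92
tool_pos: [0.4582, 0.0619, 0.2457]
ee_rot: [-0.0, 0.703, 0.711, 0.0]
wrist_force: [0.2, -0.4, 0.2]
finger_gap: 0.0002
```

```bash
python3 wh.py 7 -0.5
```

```text
side wheel by pegs -0.4933920258121738 by blue -0.4903702412937794
[ 0.2915  0.5016  0.0021  0.7228 -0.2652  0.6546 -0.0842 -0.2327  0.2965
 -0.7717  0.      0.     -0.0419  0.0621  0.    ]
top wheel by pegs -0.48529690411674453 by blue -0.4788146713423871
[ 0.0814 -0.1429 -0.     -0.     -0.     -0.     -0.1376  0.2561  0.012
  0.0069  0.      0.     -0.0109  0.0041  0.    ]
[0.4582 0.0619 0.2456] [-0.725   0.1196  0.3288]
```

Emit:
carry_out([
  [-1,0,-6,0,0,0,0],
  [-1,0,-13,0,0,0,0],
  [-1,0,-13,15,0,0,0],
  [-1,0,-13,40,0,0,0],
  [-1,0,-13,70,0,0,0],
])

```text
time: 8.43
tool_pos: [0.4579, 0.0481, 0.3155]
ee_rot: [-0.001, 0.704, 0.71, -0.001]
wrist_force: [0.9, -0.5, -0.5]
finger_gap: -0.0001
```

Emit:
carry_out([
  [-1,0,0,20,0,0,0],
  [-1,4,-25,22,0,0,-0.07],
  [-1,8,-55,22,0,0,-0.14],
  [-1,12,-85,22,0,0,-0.21],
  [-1,16,-115,22,0,0,-0.284],
])

```text
time: 8.85
tool_pos: [0.474, -0.068, 0.3379]
ee_rot: [0.0, 0.798, 0.603, 0.0]
wrist_force: [-0.3, -0.3, 0.4]
finger_gap: 0.0
```

Emit:
carry_out([
  [-1,2,-20,0,0,0,0],
  [-1,4,-40,0,0,0,0],
  [-1,4,-48,0,0,0,0],
  [-1,4,-48,0,0,0,0],
])

```text
time: 9.18
tool_pos: [0.478, -0.1157, 0.3375]
ee_rot: [-0.0, 0.798, 0.603, -0.0]
wrist_force: [-1.0, 0.1, -0.5]
finger_gap: 0.0
```

```bash
python3 wh.py 8 -0.5; python3 -c "
from h import *
print(arm.observe()['ee_rot']); save('wrist','w8')"
```

```text
side wheel by pegs -0.49307053987604976 by blue -0.49412328642499515
[ 0.1715 -0.3589 -0.0845  0.7984 -0.4836  0.7201 -0.0762 -0.2324  0.282
 -0.7086  0.      0.      0.0164 -0.0099  0.    ]
top wheel by pegs -0.4819593145076053 by blue -0.47567975026069864
[ 0.2643 -0.1022 -0.0826  0.0592 -0.0824 -0.1153 -0.064   0.2547  0.0703
  0.0397  0.      0.     -0.0121 -0.0099  0.    ]
[ 0.478  -0.1138  0.3376] [0.4696 0.6544 0.7022]
[-2.94045892e-04  7.97120987e-01  6.03819547e-01 -2.76687097e-05]
```

View pics/s8c.png

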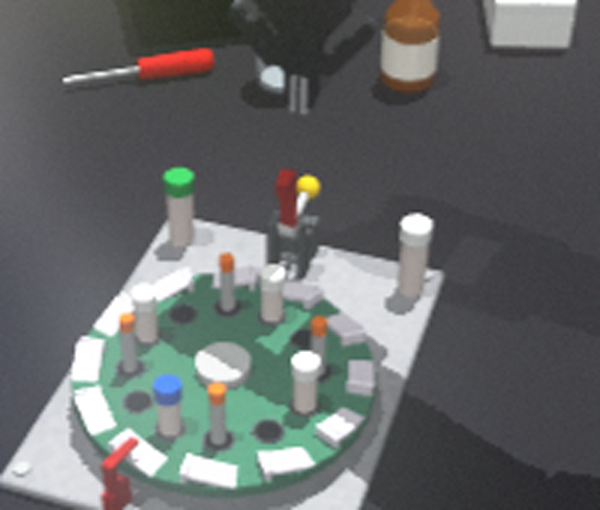

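The wheel stands at about −0.487 with nothing touching it, and the pawl is still upright. I'll lower on the outward side of the arm to tip height 100 mm, then push it toward the axle.

Emit:
carry_out([
  [-1,0,0,-15,0,0,0],
  [-1,0,0,-30,0,0,0],
  [-1,0,0,-45,0,0,0],
  [-1,0,0,-58,0,0,0],
  [-1,0,0,-64,0,0,0],
])

```text
time: 9.75
tool_pos: [0.4779, -0.1129, 0.2723]
ee_rot: [-0.001, 0.797, 0.604, -0.0]
wrist_force: [0.5, 1.3, -1.2]
finger_gap: 0.0002
```

Emit:
carry_out([
  [-1,1.4,4.8,0,0,0,0],
  [-1,2.7,9.6,0,0,0,0],
  [-1,4,14.4,0,0,0,0],
  [-1,5.2,18.3,0,0,0,0],
  [-1,6.3,22,0,0,0,0],
])

```text
time: 10.17
tool_pos: [0.4848, -0.0915, 0.2743]
ee_rot: [0.001, 0.797, 0.604, 0.0]
wrist_force: [0.1, -0.6, 0.8]
finger_gap: 0.0002
```

Emit:
carry_out([
  [-1,1.1,3.8,0,0,0,0],
  [-1,2.2,7.7,0,0,0,0],
  [-1,3.3,11.5,0,0,0,0],
  [-1,4.4,15.4,0,0,0,0],
  [-1,5.4,19.2,0,0,0,0],
])

```text
time: 10.58
tool_pos: [0.49, -0.0726, 0.2737]
ee_rot: [-0.0, 0.797, 0.604, -0.0]
wrist_force: [0.4, 0.3, -0.1]
finger_gap: -0.0004
```

Emit:
carry_out([
  [-1,1.1,3.8,0,0,0,0],
  [-1,2.2,7.7,0,0,0,0],
  [-1,3.3,11.5,0,0,0,0],
  [-1,4.4,15.4,0,0,0,0],
  [-1,5.7,20.2,0,0,0,0],
])

```text
time: 11.0
tool_pos: [0.4957, -0.0524, 0.2737]
ee_rot: [-0.0, 0.797, 0.604, 0.0]
wrist_force: [-0.3, -0.1, -0.3]
finger_gap: -0.0001
```

```bash
python3 wh.py 9 -0.5
```

```text
side wheel by pegs -0.4929059473845585 by blue -0.4902331227171144
[ 0.1764 -0.228  -0.0706  0.8091 -0.4796  0.7198 -0.0766 -0.2364  0.3195
 -0.8651  0.      0.      0.0082 -0.006   0.    ]
top wheel by pegs -0.4837057829182694 by blue -0.47882822461761587
[ 0.2643 -0.0643 -0.043   0.0573 -0.     -0.     -0.1035  0.2543  0.0103
  0.0059  0.      0.     -0.0237 -0.0123  0.    ]
[ 0.4957 -0.0521  0.2737] [-1.143   0.0061  0.2985]
```

View pics/s9c.png

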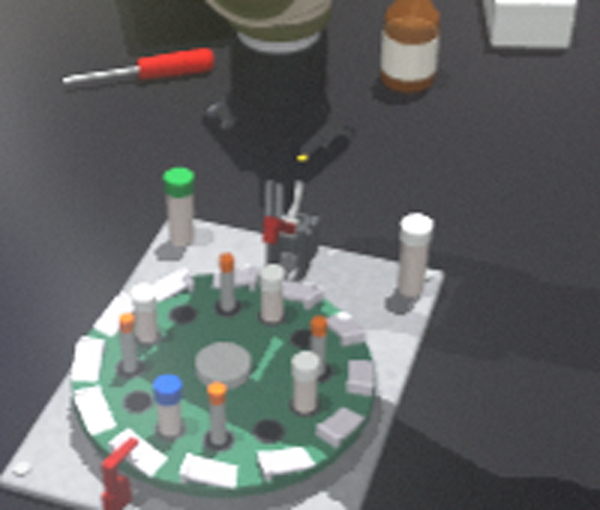

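The pawl is tilting, with the arm end at (272,230). I'll go 6 mm further and check whether it has dropped.

Emit:
carry_out([
  [-1,1,3,0,0,0,0],
  [-1,1.7,6,0,0,0,0],
  [-1,1.7,6,0,0,0,0],
  [-1,1.7,6,0,0,0,0],
  [-1,1.7,6,0,0,0,0],
])

```text
time: 11.52
tool_pos: [0.4973, -0.0468, 0.2737]
ee_rot: [0.0, 0.797, 0.604, -0.0]
wrist_force: [-0.5, 0.2, -0.5]
finger_gap: 0.0005
```

```bash
python3 wh.py 10 -0.5
```

```text
side wheel by pegs -0.493611584732641 by blue -0.4935207003788895
[ 0.0343 -0.0995 -0.14    0.6947 -0.4972  0.7173 -0.0334 -0.0846  0.31
 -0.815   0.      0.      0.0347  0.0193  0.    ]
top wheel by pegs -0.48371072890071987 by blue -0.47571900841569414
[ 0.2637 -0.0645 -0.0435  0.057  -0.     -0.     -0.1042  0.254   0.0691
  0.039   0.      0.     -0.0267 -0.0181  0.    ]
[ 0.4973 -0.0468  0.2737] [ 0.5981 -0.4255  0.1267]
```

View pics/s10c.png

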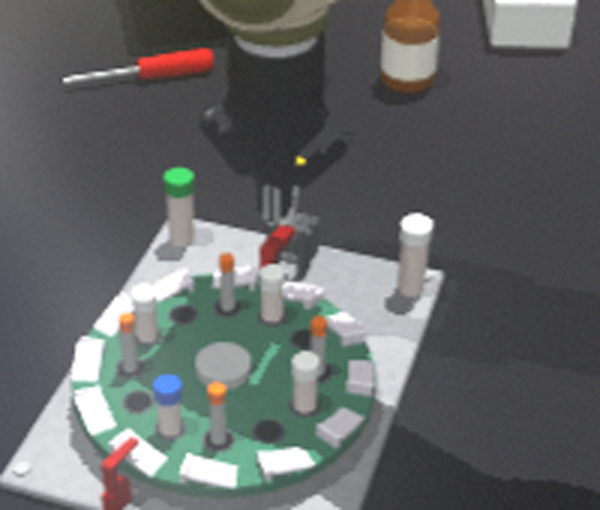

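The pawl is falling freely now, with its nose at about (265,260). I'll lift clear and check that it has seated.

Emit:
carry_out([
  [-1,0,0,12,0,0,0],
  [-1,0,0,30,0,0,0],
  [-1,0,0,50,0,0,0],
  [-1,0,0,70,0,0,0],
  [-1,0,0,90,0,0,0],
])

```text
time: 12.03
tool_pos: [0.4972, -0.0468, 0.3647]
ee_rot: [-0.0, 0.797, 0.604, -0.0]
wrist_force: [-0.6, 0.3, -0.5]
finger_gap: 0.0003
```

Emit:
carry_out([
  [-1,0,0,30,0,0,0],
  [-1,0,0,60,0,0,0],
  [-1,0,0,60,0,0,0],
  [-1,0,0,60,0,0,0],
  [-1,0,0,60,0,0,0],
])

```text
time: 12.45
tool_pos: [0.4972, -0.0468, 0.4229]
ee_rot: [-0.001, 0.797, 0.604, -0.0]
wrist_force: [-0.3, 0.5, 0.1]
finger_gap: -0.0001
```

```bash
python3 wh.py 11 -0.5; python3 - <<'E'
from fit import *
im0=cv2.cvtColor(cv2.imread('pics/side0.png'),cv2.COLOR_BGR2RGB);im=cv2.cvtColor(cv2.imread('pics/s11.png'),cv2.COLOR_BGR2RGB)
for i in(im0,im): print(blobs(i,'yellow',15)); h=cv2.cvtColor(i,cv2.COLOR_RGB2HSV); m=(((h[...,0]<5)|(h[...,0]>174))&(h[...,1]>150)&(h[...,2]>60)); r,c=np.nonzero(m[190:240,285:320]); print('red arm',c.mean()+285,r.mean()+190,len(c),r.max()+190)
E
```

```text
side wheel by pegs -0.4905039208700466 by blue -0.5080647843183828
[ 0.2218  0.4119 -0.2538  0.9215 -0.3921  0.7005 -0.0084 -0.1725 -0.4242
  1.3608  0.      0.      0.0995  0.241   0.    ]
top wheel by pegs -0.48673397053088463 by blue -0.4939324702783541
[ 0.0762 -0.1119  0.0223  0.0563  0.8616  0.0774 -0.1752  0.2556 -0.0977
 -0.0575  0.      0.     -0.0206 -0.0488  0.    ]
[ 0.4973 -0.0468  0.4225] [0.4152 0.011  0.0363]
[(array([272.9306, 106.0571]), np.int32(245)), (array([306.2105, 188.5088]), np.int32(57))]
red arm 300.93617021276594 214.93617021276594 47 220
[(array([271.2365, 105.4187]), np.int32(203)), (array([306.25  , 188.5714]), np.int32(56))]
red arm 301.9148936170213 213.02127659574467 47 217
```

View pics/s11c.png

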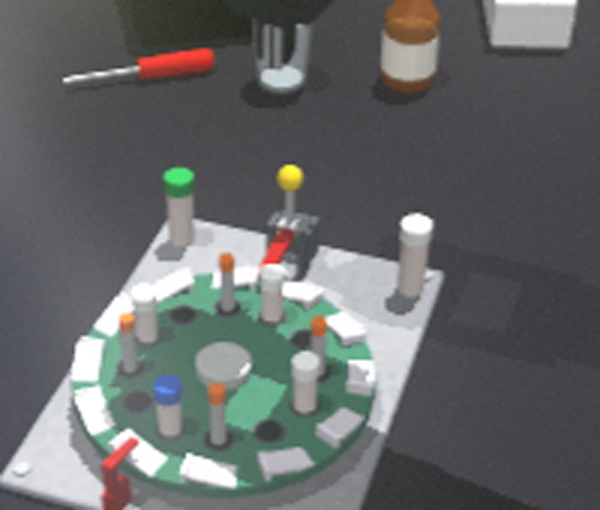

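```bash
python3 - <<'E'
from fit import *
s=save('side','s12');t=save('top','t12')
print([b for b in blobs(s,'yellow',15)],[b for b in blobs(t,'yellow',15)])
print(arm.observe()['wrist_force'],arm.observe()['time'])
print(arm.job_done())
E
```

```text
[(array([271.239 , 105.4585]), np.int32(205)), (array([306.25  , 188.5714]), np.int32(56))] [(array([294.6765, 224.5588]), np.int32(34))]
[-0.628  -0.1982 -0.3225] 12.65
the job is handed in; nothing more can be done
None
```

I flipped the pawl over to its stop, pushed the wheel back one notch by the robot-side peg, and tipped the pawl down again. I then lifted the arm clear and handed the job in at 12.65 s.

- **Pawl:** it is down. The yellow knob is back at its starting pixel within about 0.1 px in both cameras: side (306.2, 188.6), top (294.7, 224.6).
- **Pawl nose:** I could not see it directly, because a tube cap hides it in the side view.
- **Wheel:** the pegs and the blue cap put it at about −0.49 rad. Individual readings ran from −0.487 to −0.508, all within the allowed −0.559 to −0.414. The zero is inferred from a fit that put the starting angle at about +0.03 rad.
- **Camera disagreement:** the two cameras differed by about 2.5 mm in absolute position, so I took the mean.
- **Contact and bystanders:** nothing was touching the robot at the end, and wrist forces stayed under 3 N in all readings. The loose tubes on the base plate, the screwdriver, cup and bottle looked unmoved in the side view. I did not measure them, and I did not check the jar or the loose tube on the table after the start.

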